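# Cull the bent angle bracket

### The arm

A 6-joint arm with a two-finger parallel gripper is mounted at the origin on a cart in front of the work surface, level with it; the furniture and walls round the work are solid. World frame = base frame: x ahead of the robot, y to its left, z up, the work surface at z = 0. Lengths are in m, angles in rad, forces in N, time in s.
With the tool pointing down it reaches from about 0.25 to 0.725 m from the base axis. Payload 4 kg.
Tool frame: the origin (TCP) lies on the centre line of the jaws, within the pads' length; the fingertips stand 14 mm ahead of it and the grasp point (between the pads) lies 5 mm behind it; z points along the fingers, x is the direction in which the jaws open and shut, and the axes are right-handed (so a half turn about z gives the same grasp; the last joint's range is limited). The gripper opens to 85 mm and grips with 20 to 120 N. Pads are 22 mm wide; open, the fingers measure 114 mm over their backs; the gripper's body (76 mm by 85 mm) begins 54 mm behind the grasp point. The pads swing forward as they close: fully open they stand 13 mm farther back than shut.
Start: joints at [-1.177, 0.241, 0.005, 1.335, 0, 1.571], TCP at [0.192, -0.462, 0.245] pointing down, gripper open.
Joint ranges: [-2.72, 2.72], [-1.05, 1.87], [-1.09, 1.28], [-1.99, 2.15], [-1.42, 1.44], [-3.14, 3.14]. Speed limits (rad/s): [2.79, 2.79, 3.14, 3.14, 3.14, 3.14].

### API

Orientations are given as a unit quaternion [x, y, z, w].
In Python, from workcell import bot gives the robot as it stands.
- The arm moves only by the tool play_rows, never from a script. Its argument "motion" is a list of rows, each an object with "fingers": the closure, from -1 (fully open) to 1 (shut), so that 0 is half open; "translation": the shift along the tool's x, y, z in cm, a list of three; "roll": the turn about the tool's z in degrees. A call has 1 to 20 rows; each row is the pose to reach, as a shift and turn from the pose commanded when the call began, along the tool's axes at that moment; what a row does not reach only later rows make up. A row lasts 1/12 s, in which the tool goes at most 41.7 mm and 7.16 degrees, less where a joint would pass 70% of its speed; a pose out of reach is approached as far as the arm can. A call with a gripper value outside its range is refused whole. The fingers move at their own pace and stop on an object; the grip force is fixed at half the most. Time passes only in rows, so rows that repeat a pose let the fingers close. It gives the time, the measured TCP pose, the force and the opening at its end, in the units of the state.
- bot.get_obs(): the state, without advancing time (a new reading comes with each control period).
- bot.camera(name): name is "scene" or "top" or "wrist"; returns a dict with "pixels" (400x640x3 uint8, red, green, blue), "intrinsics" (3x3 intrinsics, pixels), "world_to_cam" (4x4, takes a point from world to camera coordinates). Camera axes: x right, y down, z forward; pixel columns grow to the right and rows downward; lengths in m; the calibration is good to about 2 mm. A picture is of the moment at which its call begins. There is no depth.
- bot.job_done(): hands the job in, once; it reports no verdict.
The state is a dict: "clock": time; "joint_pos": joint angles; "joint_vel": joint speeds; "tau": joint torques, N m; "eef_pos": TCP position; "tool_rot": TCP orientation; "ft_force": force on the tool from outside, world axes, zero at the start; "ft_torque": the same for the moment, N m; "grip_width": finger opening in m.
Only numpy, scipy, OpenCV 4.12 (cv2) and the standard library are available. Lean on these libraries where they do the work, as an engineer would, in place of code of your own. Each camera call takes 0.05 s, during which the arm holds its last target. There are 200 camera calls.

### The job

Three steel angle brackets stand on the right-hand bench; one of them is bent, its upright leg leaning far outwards instead of standing square to its base. Pick that one out and set it down inside the open wooden box on the left-hand cart, its base plate flat on the box's floor, and leave the two straight brackets standing where they are.

Things in the scene. Friction and masses are not known exactly. Their poses are not given: they have to be found in the camera images.
- bent_bracket: bent steel angle bracket, 40 mm wide (x), 4 mm thick, 0.14 kg: base plate 70 mm long (y); leg 50 mm long from its +y end, leaning 40 degrees outwards, tip 32 mm beyond the base and 40 mm high. Origin: centre of the base's underside, z up. Good grasp: from above across the 40 mm width at the leg's foot, 36 mm along +y, fingertips 6 mm over the bench. Centre of mass 20 mm along +y
- good_bracket_1: a straight bracket of the same steel: base plate 40 x 70 x 4 mm, leg upright at the base's +y end, 50 mm high. Origin: centre of the base's underside; x across the 40 mm width, y along the base towards the leg, z up
- good_bracket_2: a second straight bracket, the same as good_bracket_1
- scrap_box: open, empty, fixed wooden box on the left-hand cart, 200 x 200 mm outside and 80 mm high, walls 6 mm thick, inside 188 x 188 mm, floor 6 mm above the cart top. Origin: centre of its underside; x and y along its sides, z up

How it is judged:
By the outcome, as a careful person would: the job done as asked, in the order asked, and still so for the second after the job is handed in, with the robot touching nothing.
It also fails if it takes over 48 s, if anything falls off the work surface, if the arm or the gripper's body presses on something with over 40 N, if the wrist force passes 120 N, or if a joint passes its speed limit or range.

## Working session

There is one attempt and no reset: what is moved stays moved. The work goes in short steps, Python scripts to look and compute and a tool call to move; the robot and the scene stay as the last step left them, time stands still between calls to the robot, and variables do not carry over. Pictures are saved under pics/ and viewed, about 8 in all and at most 12, crops included, and the job is handed in when it is done.

Besides the shell and the picture viewer there is one more tool, called after ">>>" by a JSON object that holds its "name" and its "arguments". play_rows: Moves the arm, as the interface text tells. Its arguments: {"type":"object","properties":{"motion":{"type":"array","items":{"type":"object","properties":{"fingers":{"type":"number"},"translation":{"type":"array","items":{"type":"number"}},"roll":{"type":"number"}}}}},"required":["motion"]}

```bash
mkdir -p pics
cat > h.py <<'E'
from workcell import bot
import numpy as np, cv2
def snap(n,f):
    c=bot.camera(n); cv2.imwrite('pics/'+f+'.png',c['pixels'][:,:,::-1]); np.savez('pics/'+f,K=c['intrinsics'],T=c['world_to_cam']); return c
def ray(f,u,v,z):
    d=np.load('pics/'+f+'.npz');K,T=d['K'],d['T'];R,t=T[:3,:3],T[:3,3]
    o=-R.T@t; r=R.T@np.linalg.inv(K)@[u,v,1]; return o+r*(z-o[2])/r[2]
def proj(f,p):
    d=np.load('pics/'+f+'.npz');q=d['T'][:3,:3]@p+d['T'][:3,3];q=d['K']@q;return q[:2]/q[2]
E
python3 - <<'E'
from h import *
for n in('top','scene','wrist'): c=snap(n,n+'0')
print(bot.get_obs())
for n in('top','scene','wrist'):
    d=np.load('pics/'+n+'0.npz'); print(n,-d['T'][:3,:3].T@d['T'][:3,3])
a=cv2.imread('pics/top0.png');b=cv2.imread('pics/wrist0.png')
E
```

```text
{'clock': 0.15, 'joint_pos': array([-1.17699867e+00,  2.41240367e-01,  4.06707727e-03,  1.33520166e+00,
       -1.68978415e-05,  1.57080283e+00]), 'joint_vel': array([ 0.00124278, -0.00134601,  0.00290934, -0.00102617,  0.00036989,
        0.0005392 ]), 'tau': array([ 5.78975596e-05, -3.72636402e+01,  2.52638143e+01,  1.23553810e-02,
        3.62161654e-05, -4.43839141e-06]), 'eef_pos': array([ 0.19167516, -0.46132346,  0.24462997]), 'tool_rot': array([ 8.31772596e-01, -5.55115957e-01, -6.61222608e-04, -4.31128873e-04]), 'ft_force': array([-0.06752551, -0.49879433,  0.65508608]), 'ft_torque': array([-0.0252299 , -0.01095888,  0.00023966]), 'grip_width': 0.08534753179286496}
top [ 0.37916965 -0.01836495  1.08259348]
scene [-0.3345454   0.60752467  0.69100277]
wrist [ 0.25827819 -0.43319697  0.37430477]
```

View pics/top0.png

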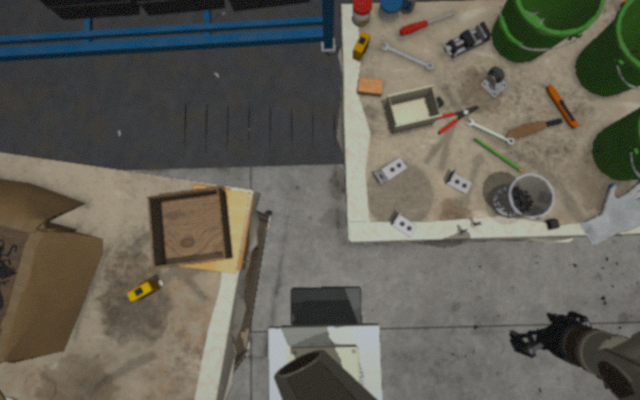

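View pics/wrist0.png

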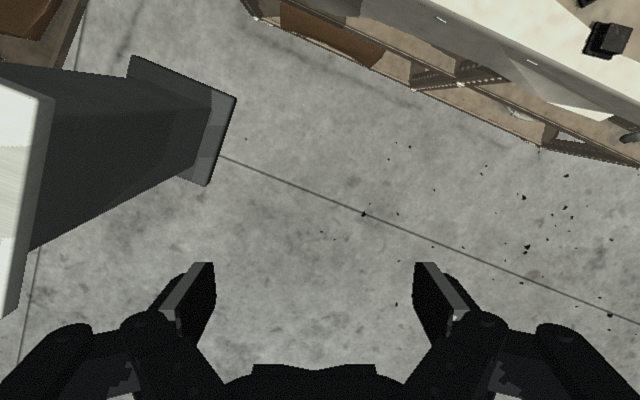

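View pics/scene0.png

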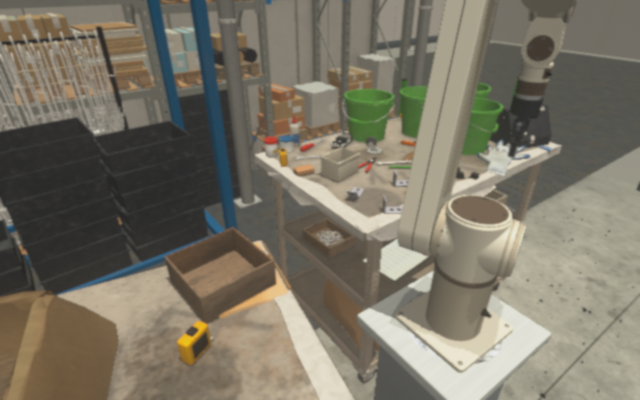

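Top view: brackets near (390,171), (459,181), (402,222); box around (190,228). Enlarging to find the bent one.

Run:
```python
from h import *
a=cv2.imread('pics/top0.png')[145:245,360:480];b=cv2.imread('pics/scene0.png')[165:225,335:425]
a=cv2.resize(a,(720,600),interpolation=cv2.INTER_CUBIC)
cv2.imwrite('pics/c1.png',a)
cv2.imwrite('pics/c2.png',cv2.resize(b,None,fx=8,fy=8,interpolation=cv2.INTER_CUBIC))
for u,v in((390,171),(459,181),(402,222)):print(ray('top0',u,v,0.02))
print([ray('top0',u,v,0.08) for u,v in((149,196),(227,187),(231,257),(155,266))])
```

```text
[ 0.59276102 -0.20880925  0.02      ]
[ 0.55705729 -0.41012303  0.02      ]
[ 0.44104208 -0.23637546  0.02      ]
[array([0.52912056, 0.47446775, 0.08      ]), array([0.54833878, 0.25730658, 0.08      ]), array([0.35510407, 0.2454476 , 0.08      ]), array([0.33643553, 0.45225395, 0.08      ])]
```

View pics/c1.png

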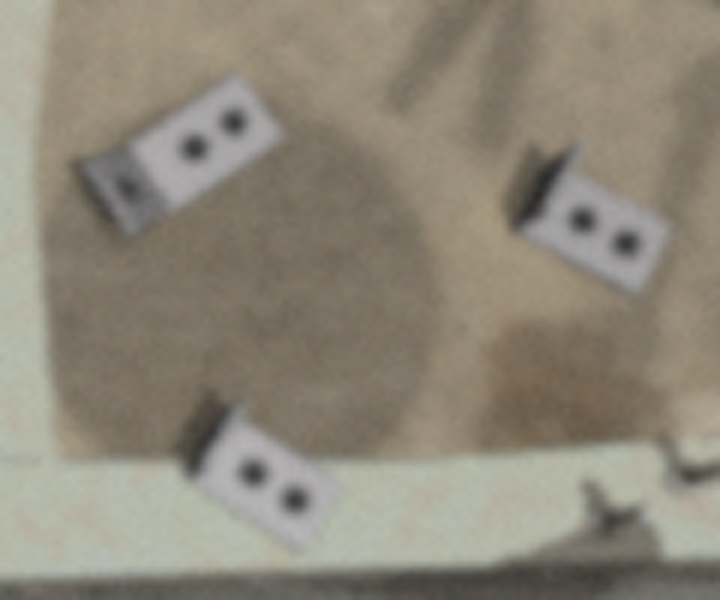

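View pics/c2.png

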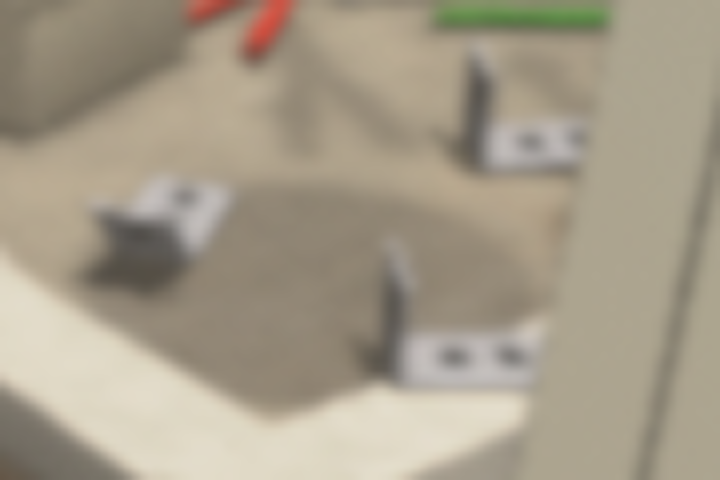

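The bent bracket is the upper left one (crop: far end (237,75)–(285,130), fold (130,145)–(165,215), leg tip (80,165)–(130,238)); the other two stand square. Now I'll compute its pose and the box's pose.

```bash
cat >> h.py <<'E'
def goto(target,yawx):
    "tool-frame shift (cm) & roll (deg) from present pose to put TCP at target, tool x axis along heading yawx (rad), mod pi"
    from scipy.spatial.transform import Rotation as Ro
    o=bot.get_obs();R=Ro.from_quat(o['tool_rot']).as_matrix()
    sh=R.T@(np.array(target)-o['eef_pos'])*100
    x=R[:,0];cur=np.arctan2(x[1],x[0]); d=cur-yawx
    d=(d+np.pi/2)%np.pi-np.pi/2
    print('shift',sh.round(2),'roll',np.degrees(d).round(1),'tcp',o['eef_pos'].round(4),'tool x',x.round(3),'j6',o['joint_pos'][5].round(3))
E
python3 - <<'E'
from h import *
from scipy.optimize import least_squares
P=lambda u,v:(360+u/6-.4,145+v/6-.4)
far=[ray('top0',*P(*p),.004) for p in((237,75),(285,130))]
fold=[ray('top0',*P(*p),.004) for p in((130,145),(165,215))]
tip=[ray('top0',*P(*p),.040) for p in((80,165),(130,238))]
F,L,T=[np.mean(a,0) for a in(far,fold,tip)]
print(F,L,T)
dy=(T-F)[:2];print(np.linalg.norm(dy),np.linalg.norm((L-F)[:2]));dy/=np.linalg.norm(dy)
w=far[0]-far[1];print(w,np.linalg.norm(w),np.linalg.norm(tip[0]-tip[1]))
g=F[:2]+dy*.071;g2=T[:2]-dy*.031;print('dir',dy,np.degrees(np.arctan2(dy[1],dy[0])),'grasp',g,g2)
m=(g+g2)/2; goto([*m,.15],np.arctan2(dy[0],-dy[1]))
# box: x,y,yaw,z of rim
top=[(149,196),(227,187),(231,257),(155,266)];sc=[(233,229),(275,262),(205,316),(167,264)]
c=np.array([[1,1],[1,-1],[-1,-1],[-1,1]])*.1
def corners(p):
    cs,s=np.cos(p[2]),np.sin(p[2]);return [np.r_[p[0]+cs*a-s*b,p[1]+s*a+cs*b,p[3]] for a,b in c]
def res(p,o=(0,1)):
    q=corners(p);return np.r_[[proj('top0',x)-y for x,y in zip(q,top)],[proj('scene0',x)-y for x,y in zip(q,sc)]].ravel()
r=least_squares(res,[.44,.36,0,.08],loss='soft_l1');print(r.x,res(r.x).round(1))
E
```

```text
[ 0.62338483 -0.25240232  0.004     ] [ 0.58553701 -0.19371929  0.004     ] [ 0.5687009  -0.16689196  0.04      ]
0.10150050564770448 0.06982946891240965
[0.02882273 0.0225596  0.        ] 0.036601709386943126 0.04281551788125917
dir [-0.53875527  0.84246232] 122.5989448724944 grasp [ 0.58513321 -0.19258749] [ 0.58540231 -0.1930083 ]
shift [ -9.68 -46.65   9.48] roll 80.0 tcp [ 0.1917 -0.4613  0.2446] tool x [ 0.384 -0.923 -0.002] j6 1.571
[0.44252975 0.34880482 0.02152326 0.09668145] [  5.7  -5.1   0.6   0.3  -2.1   4.1  -0.8  -1.2 -60.2  14.5 -31.8 -44.1
  75.5 -63.3  36.3  22.6]
```

>>> {"name": "play_rows", "arguments": {"motion": [{"fingers": -1,"translation": [-1,-3.5,0.6],"roll": -6},{"fingers": -1,"translation": [-1.8,-7,1.2],"roll": -12},{"fingers": -1,"translation": [-2.5,-10.5,1.8],"roll": -18},{"fingers": -1,"translation": [-3.2,-14,2.4],"roll": -25},{"fingers": -1,"translation": [-4,-17.5,3],"roll": -32},{"fingers": -1,"translation": [-4.6,-21,3.6],"roll": -39},{"fingers": -1,"translation": [-5.3,-24.5,4.2],"roll": -46},{"fingers": -1,"translation": [-6,-28,4.8],"roll": -53},{"fingers": -1,"translation": [-6.7,-31.5,5.4],"roll": -60},{"fingers": -1,"translation": [-7.4,-35,6],"roll": -67},{"fingers": -1,"translation": [-8.1,-38.5,6.6],"roll": -74},{"fingers": -1,"translation": [-8.8,-42,7.2],"roll": -81},{"fingers": -1,"translation": [-9.4,-45,7.7],"roll": -88},{"fingers": -1,"translation": [-9.7,-46.6,8],"roll": -95},{"fingers": -1,"translation": [-9.7,-46.6,8],"roll": -100},{"fingers": -1,"translation": [-9.7,-46.6,8],"roll": -100},{"fingers": -1,"translation": [-9.7,-46.6,8],"roll": -100}]}}

```text
clock: 1.57
eef_pos: [0.5847, -0.1931, 0.1646]
tool_rot: [0.96, 0.279, -0.001, -0.0]
ft_force: [0.8, 0.5, 0.1]
grip_width: 0.0853
```

Run:
```python
from h import *
from scipy.optimize import least_squares
snap('wrist','w1'); goto([.5853,-.1928,.020],np.radians(32.6))
print(bot.get_obs()['clock'],bot.get_obs()['joint_pos'].round(3))
print('expected grasp px',proj('w1',np.array([.5853,-.1928,.004])))
top=[(149,196),(227,187),(231,257),(155,266)];sc=[(167,264),(233,229),(275,262),(205,316)]
c=np.array([[1,1],[1,-1],[-1,-1],[-1,1]])*.1
def res(p):
    cs,s=np.cos(p[2]),np.sin(p[2]);q=[np.r_[p[0]+cs*a-s*b,p[1]+s*a+cs*b,p[3]] for a,b in c]
    return np.r_[[proj('top0',x)-y for x,y in zip(q,top)],[proj('scene0',x)-y for x,y in zip(q,sc)]].ravel()
r=least_squares(res,[.44,.36,0,.08],loss='soft_l1');print(r.x,res(r.x).round(1))
```

```text
shift [ 1.20e-01 -1.00e-02  1.45e+01] roll -0.2 tcp [ 0.5845 -0.1935  0.165 ] tool x [ 0.844  0.536 -0.001] j6 0.685
1.6167 [-0.32   0.512  0.194  1.254 -0.     0.685]
expected grasp px [316.34110727 189.37121745]
[0.44331438 0.36743166 0.1246113  0.05687056] [  2.3   0.8  -5.9  -0.8  -1.5  -0.7   3.2   1.3  -0.9  -2.2   0.6   2.3
   0.9   2.1  -0.7 -12.5]
```

View pics/w1.png

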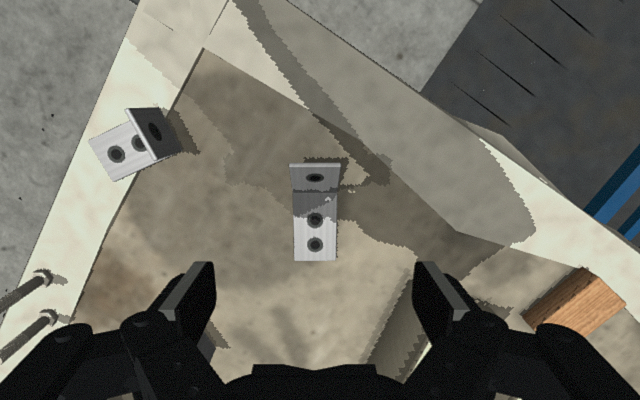

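The close view confirms it: fold at (292,190)–(337,191), expected centre (316,189), so about 1 mm off and 1.5° turned. Descending and gripping.

>>> {"name": "play_rows", "arguments": {"motion": [{"fingers": -1,"translation": [0,0,2.5],"roll": -1.5},{"fingers": -1,"translation": [0,0,5],"roll": -1.5},{"fingers": -1,"translation": [0,0,7.5],"roll": -1.5},{"fingers": -1,"translation": [0,0,10],"roll": -1.5},{"fingers": -1,"translation": [0,0,12],"roll": -1.5},{"fingers": -1,"translation": [0,0,13.5],"roll": -1.5},{"fingers": -1,"translation": [0,0,14.4],"roll": -1.5},{"fingers": -1,"translation": [0,0,14.4],"roll": -1.5},{"fingers": -1,"translation": [0,0,14.4],"roll": -1.5}]}}

```text
clock: 2.37
eef_pos: [0.5847, -0.1939, 0.0216]
tool_rot: [0.956, 0.292, -0.0, -0.0]
ft_force: [-1.1, 0.1, 0.1]
grip_width: 0.0852
```

>>> {"name": "play_rows", "arguments": {"motion": [{"fingers": -0.3,"translation": [0,0,0],"roll": 0},{"fingers": 0,"translation": [0,0,0],"roll": 0},{"fingers": 0.3,"translation": [0,0,0],"roll": 0},{"fingers": 1,"translation": [0,0,0],"roll": 0},{"fingers": 1,"translation": [0,0,0],"roll": 0},{"fingers": 1,"translation": [0,0,0],"roll": 0},{"fingers": 1,"translation": [0,0,0],"roll": 0},{"fingers": 1,"translation": [0,0,0],"roll": 0},{"fingers": 1,"translation": [0,0,0],"roll": 0},{"fingers": 1,"translation": [0,0,0],"roll": 0},{"fingers": 1,"translation": [0,0,0],"roll": 0}]}}

```text
clock: 3.28
eef_pos: [0.5857, -0.1934, 0.0228]
tool_rot: [0.956, 0.293, 0.001, 0.001]
ft_force: [-0.4, 0.9, 5.4]
grip_width: 0.0363
```

>>> {"name": "play_rows", "arguments": {"motion": [{"fingers": 1,"translation": [0,0,-0.5],"roll": 0},{"fingers": 1,"translation": [0,0,-1],"roll": 0},{"fingers": 1,"translation": [0,0,-2],"roll": 0},{"fingers": 1,"translation": [0,0,-4],"roll": 0},{"fingers": 1,"translation": [0,0,-6.5],"roll": 0},{"fingers": 1,"translation": [0,0,-9],"roll": 0},{"fingers": 1,"translation": [0,0,-11.5],"roll": 0},{"fingers": 1,"translation": [0,0,-14],"roll": 0},{"fingers": 1,"translation": [0,0,-16.5],"roll": 0},{"fingers": 1,"translation": [0,0,-18.5],"roll": 0},{"fingers": 1,"translation": [0,0,-20],"roll": 0},{"fingers": 1,"translation": [0,0,-20],"roll": 0},{"fingers": 1,"translation": [0,0,-20],"roll": 0}]}}

```text
clock: 4.37
eef_pos: [0.5854, -0.1935, 0.2225]
tool_rot: [0.956, 0.293, 0.001, 0.001]
ft_force: [0.4, 0.1, -2.0]
grip_width: 0.0357
```

Run:
```python
from h import *
snap('wrist','w2'); o=bot.get_obs();print(o['ft_force'],o['ft_torque'],o['grip_width'])
a=cv2.imread('pics/w2.png'); t=cv2.imread('pics/top0.png')[170:280,135:265]
b=cv2.resize(t,None,fx=3,fy=3,interpolation=cv2.INTER_CUBIC)
s=cv2.resize(cv2.imread('pics/scene0.png')[215:325,155:285],None,fx=3,fy=3,interpolation=cv2.INTER_CUBIC)
cv2.imwrite('pics/m.png',np.hstack([b,s]))
goto([.42,.36,.25],np.radians(96)); goto([.42,.36,.25],np.radians(90))
```

```text
[-0.97260803  0.36817236 -2.11440322] [-0.0184586   0.00874737  0.00297521] 0.036130720781399346
shift [ 17.35 -55.06  -2.89] roll -61.9 tcp [ 0.5846 -0.1933  0.2209] tool x [ 0.828  0.56  -0.   ] j6 0.657
shift [ 17.35 -55.06  -2.89] roll -55.9 tcp [ 0.5846 -0.1933  0.2209] tool x [ 0.828  0.56  -0.   ] j6 0.657
```

View pics/w2.png

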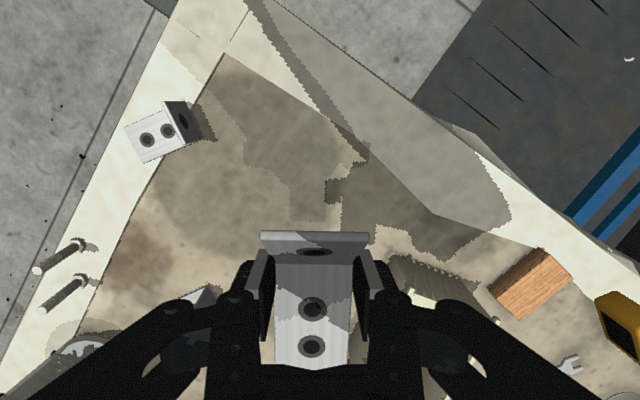

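View pics/m.png

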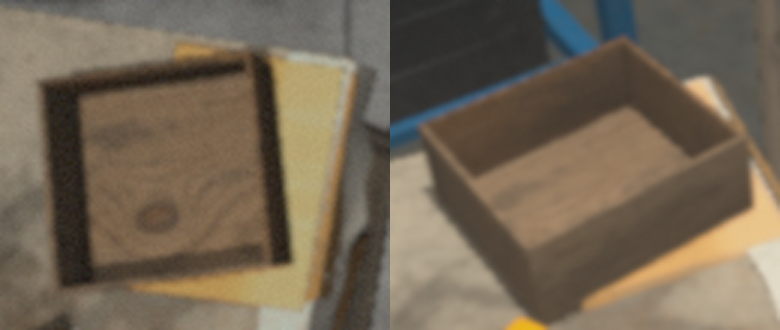

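The bent bracket is held level and straight between the fingers (leg tip at (260–370,235)), and a straight bracket is undisturbed at (160,130). Refitting the box rim with corrected corners.

Run:
```python
from h import *
from scipy.optimize import least_squares
top=[(148,196.4),(223.5,187.3),(231.7,257.7),(155,265.3)];sc=[(165.2,257),(233,227.8),(273.5,261.5),(201.5,298.7)]
c=np.array([[1,1],[1,-1],[-1,-1],[-1,1]])*.1
def res(p):
    cs,s=np.cos(p[2]),np.sin(p[2]);q=[np.r_[p[0]+cs*a-s*b,p[1]+s*a+cs*b,p[3]] for a,b in c]
    return np.r_[[proj('top0',x)-y for x,y in zip(q,top)],[proj('scene0',x)-y for x,y in zip(q,sc)]].ravel()
r=least_squares(res,[.44,.36,0,.08],loss='soft_l1');p=r.x;print(p,np.degrees(p[2]),res(p).round(1))
t=[p[0]-.02*np.cos(p[2]),p[1]-.02*np.sin(p[2]),.25];print(t)
goto(t,p[2]+np.pi/2)
# held-bracket pitch check: expected tip pixel if level (base underside z = tcp-.020)
o=bot.get_obs();e=o['eef_pos'];d=np.array([-.56,.828,0]);s=np.array([.828,.56,0])
for a,z in((.031,.018),(.0,-.016),(-.071,-.016)):
  print([proj('w2',e+d*a+s*w+np.array([0,0,z])).round(0) for w in(-.02,.02)])
```

```text
[0.44365819 0.36831706 0.10157276 0.0694395 ] 5.819690341738695 [ 1.6 -1.2 -3.1 -1.2 -4.5 -0.4 -0.2  1.4  0.   0.2  0.9 -0.1  1.5 -0.4
  0.   0.8]
[np.float64(0.42376126699701455), np.float64(0.36628909245518004), 0.25]
shift [ 18.01 -55.37  -2.89] roll -61.8 tcp [ 0.5846 -0.1933  0.2209] tool x [ 0.828  0.56  -0.   ] j6 0.657
[array([261., 227.]), array([372., 226.])]
[array([274., 261.]), array([357., 261.])]
[array([279., 379.]), array([352., 379.])]
```

>>> {"name": "play_rows", "arguments": {"motion": [{"fingers": 1,"translation": [0.5,-1.5,-0.5],"roll": -2},{"fingers": 1,"translation": [1.3,-4,-1],"roll": -5},{"fingers": 1,"translation": [2.5,-7.5,-1.5],"roll": -9},{"fingers": 1,"translation": [3.6,-11,-2],"roll": -13},{"fingers": 1,"translation": [4.9,-15,-2.5],"roll": -17},{"fingers": 1,"translation": [6.2,-19,-2.9],"roll": -21},{"fingers": 1,"translation": [7.5,-23,-2.9],"roll": -25},{"fingers": 1,"translation": [8.8,-27,-2.9],"roll": -29},{"fingers": 1,"translation": [10.1,-31,-2.9],"roll": -33},{"fingers": 1,"translation": [11.4,-35,-2.9],"roll": -38},{"fingers": 1,"translation": [12.7,-39,-2.9],"roll": -43},{"fingers": 1,"translation": [14,-43,-2.9],"roll": -48},{"fingers": 1,"translation": [15.3,-47,-2.9],"roll": -53},{"fingers": 1,"translation": [16.5,-50.5,-2.9],"roll": -57},{"fingers": 1,"translation": [17.4,-53.5,-2.9],"roll": -60},{"fingers": 1,"translation": [17.8,-54.8,-2.9],"roll": -62},{"fingers": 1,"translation": [18,-55.4,-2.9],"roll": -62},{"fingers": 1,"translation": [18,-55.4,-2.9],"roll": -62},{"fingers": 1,"translation": [18,-55.4,-2.9],"roll": -62}]}}

```text
clock: 6.0
eef_pos: [0.4236, 0.3653, 0.2496]
tool_rot: [0.669, 0.743, -0.001, 0.0]
ft_force: [0.6, 0.1, -0.6]
grip_width: 0.0358
```

Run:
```python
from h import *
snap('wrist','w3'); o=bot.get_obs();print(o['ft_force'],o['grip_width'],o['clock'],o['joint_pos'].round(2))
goto([.4237,.3663,.03],np.radians(95.8))
c,s=np.cos(.1016),np.sin(.1016)
for h in(.1,.094):print([proj('w3',np.array([.4437+c*a*h-s*b*h,.3683+s*a*h+c*b*h,z])).round(0) for a,b in((1,1),(1,-1),(-1,-1),(-1,1)) for z in ((.08,.07) if h==.1 else (.006,))])
```

```text
[ 0.16841536 -0.4739777  -2.42373128] 0.03614447813216539 6.05 [ 0.71  0.36  0.18  1.39 -0.    0.61]
shift [1.700e-01 1.000e-02 2.199e+01] roll 0.2 tcp [0.424  0.3649 0.2499] tool x [-0.104  0.995 -0.001] j6 0.607
[array([412., 303.]), array([410., 297.]), array([217., 302.]), array([219., 296.]), array([198.,  97.]), array([202.,  97.]), array([433.,  97.]), array([429.,  97.])]
[array([391., 264.]), array([238., 263.]), array([227., 104.]), array([403., 104.])]
```

View pics/w3.png

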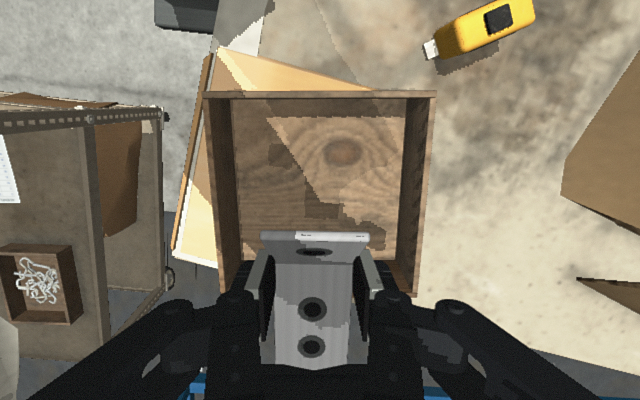

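The box rim shows at (203,91)–(436,91), right edge to (416,297): it lies 3–5 mm off my estimate, at z≈0.08. Clearances are ample, so I correct for that and descend.

>>> {"name": "play_rows", "arguments": {"motion": [{"fingers": 1,"translation": [0.4,-0.5,1],"roll": 0},{"fingers": 1,"translation": [0.4,-0.5,3],"roll": 0},{"fingers": 1,"translation": [0.4,-0.5,5.5],"roll": 0},{"fingers": 1,"translation": [0.4,-0.5,8],"roll": 0},{"fingers": 1,"translation": [0.4,-0.5,10.5],"roll": 0},{"fingers": 1,"translation": [0.4,-0.5,13],"roll": 0},{"fingers": 1,"translation": [0.4,-0.5,15.5],"roll": 0},{"fingers": 1,"translation": [0.4,-0.5,17.5],"roll": 0},{"fingers": 1,"translation": [0.4,-0.5,19],"roll": 0},{"fingers": 1,"translation": [0.4,-0.5,20],"roll": 0},{"fingers": 1,"translation": [0.4,-0.5,20.7],"roll": 0},{"fingers": 1,"translation": [0.4,-0.5,21],"roll": 0},{"fingers": 1,"translation": [0.4,-0.5,21],"roll": 0}]}}

```text
clock: 7.13
eef_pos: [0.4187, 0.3693, 0.0403]
tool_rot: [0.669, 0.743, -0.0, 0.0]
ft_force: [-0.7, -0.2, -1.1]
grip_width: 0.036
```

>>> {"name": "play_rows", "arguments": {"motion": [{"fingers": 1,"translation": [0,0,0.2],"roll": 0},{"fingers": 1,"translation": [0,0,0.4],"roll": 0},{"fingers": 1,"translation": [0,0,0.6],"roll": 0},{"fingers": 1,"translation": [0,0,0.7],"roll": 0},{"fingers": 1,"translation": [0,0,0.7],"roll": 0},{"fingers": 1,"translation": [0,0,0.7],"roll": 0}]}}

```text
clock: 7.63
eef_pos: [0.4183, 0.37, 0.0334]
tool_rot: [0.669, 0.744, 0.0, 0.0]
ft_force: [0.4, -0.1, -1.5]
grip_width: 0.0359
```

>>> {"name": "play_rows", "arguments": {"motion": [{"fingers": 1,"translation": [0,0,0.15],"roll": 0},{"fingers": 1,"translation": [0,0,0.3],"roll": 0},{"fingers": 1,"translation": [0,0,0.3],"roll": 0},{"fingers": 1,"translation": [0,0,0.3],"roll": 0}]}}

```text
clock: 7.97
eef_pos: [0.4183, 0.3698, 0.0302]
tool_rot: [0.669, 0.744, -0.0, -0.0]
ft_force: [0.2, -0.4, -1.6]
grip_width: 0.0362
```

>>> {"name": "play_rows", "arguments": {"motion": [{"fingers": 1,"translation": [0,0,0.1],"roll": 0},{"fingers": 1,"translation": [0,0,0.2],"roll": 0},{"fingers": 1,"translation": [0,0,0.2],"roll": 0},{"fingers": 1,"translation": [0,0,0.2],"roll": 0}]}}

```text
clock: 8.3
eef_pos: [0.4185, 0.37, 0.029]
tool_rot: [0.669, 0.744, 0.0, -0.0]
ft_force: [-1.6, -1.2, 3.8]
grip_width: 0.0359
```

Contact at the expected height (force changed from -1.6 to +3.8 N). Releasing, then rising straight up.

>>> {"name": "play_rows", "arguments": {"motion": [{"fingers": 0,"translation": [0,0,0],"roll": 0},{"fingers": -0.3,"translation": [0,0,0],"roll": 0},{"fingers": -0.7,"translation": [0,0,0],"roll": 0},{"fingers": -0.7,"translation": [0,0,0],"roll": 0},{"fingers": -0.7,"translation": [0,0,0],"roll": 0},{"fingers": -0.7,"translation": [0,0,0],"roll": 0},{"fingers": -0.7,"translation": [0,0,0],"roll": 0},{"fingers": -0.7,"translation": [0,0,0],"roll": 0}]}}

```text
clock: 8.97
eef_pos: [0.4184, 0.3698, 0.0282]
tool_rot: [0.669, 0.744, -0.0, 0.0]
ft_force: [0.2, -0.4, -1.7]
grip_width: 0.0724
```

>>> {"name": "play_rows", "arguments": {"motion": [{"fingers": -0.7,"translation": [0,0,-0.5],"roll": 0},{"fingers": -0.7,"translation": [0,0,-1.5],"roll": 0},{"fingers": -0.7,"translation": [0,0,-3],"roll": 0},{"fingers": -0.7,"translation": [0,0,-5],"roll": 0},{"fingers": -0.7,"translation": [0,0,-7.5],"roll": 0},{"fingers": -0.7,"translation": [0,0,-10],"roll": 0},{"fingers": -0.7,"translation": [0,0,-12.5],"roll": 0},{"fingers": -0.7,"translation": [0,0,-15],"roll": 0},{"fingers": -0.7,"translation": [0,0,-17.5],"roll": 0},{"fingers": -0.7,"translation": [0,0,-20],"roll": 0},{"fingers": -0.7,"translation": [0,0,-22],"roll": 0},{"fingers": -0.7,"translation": [0,0,-22],"roll": 0},{"fingers": -0.7,"translation": [0,0,-22],"roll": 0}]}}

```text
clock: 10.05
eef_pos: [0.419, 0.3704, 0.2506]
tool_rot: [0.669, 0.744, 0.002, 0.0]
ft_force: [-0.2, 0.2, -1.3]
grip_width: 0.0724
```

Run:
```python
from h import *
snap('wrist','w4');snap('top','top4');o=bot.get_obs();print(o['clock'],o['grip_width'],o['ft_force'])
a=cv2.imread('pics/w4.png')[60:360,170:470]
t=cv2.resize(cv2.imread('pics/top4.png')[145:245,360:480],(480,400),interpolation=cv2.INTER_CUBIC)
cv2.imwrite('pics/f.png',np.hstack([cv2.copyMakeBorder(a,0,100,0,0,0),t]))
```

```text
10.15 0.07252058330068778 [ 0.02416165  0.30209372 -0.703191  ]
```

View pics/f.png

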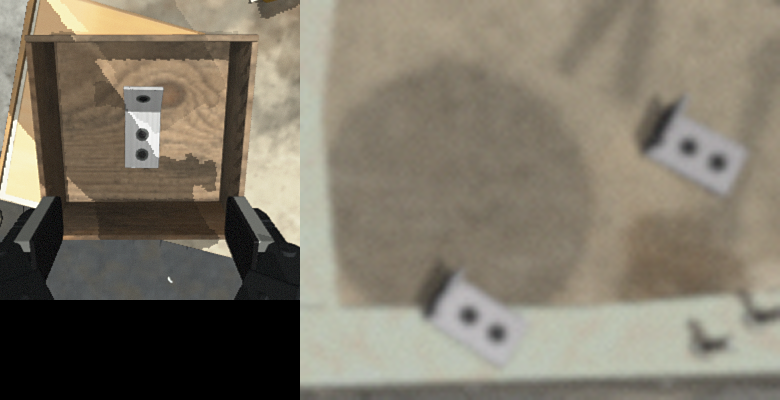

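The picture shows the bent bracket flat in the middle of the box (crop (125–162, 88–168)), clear of the walls. Both straight brackets are where they were, and the gripper is empty and well above.

```bash
python3 -c "
from workcell import bot
print(bot.job_done())"
```

```text
the job is handed in; nothing more can be done
None
```

The bent bracket is in the scrap box, base plate down near the middle of the floor, and the job was handed in at about 10 s of the 48 s allowed.

- **What I did:** I identified the bent bracket in the top and scene pictures. I gripped it across its 40 mm width at the foot of the leg, carried it over and lowered it until the force reading showed contact. Then I released it and raised the gripper to 0.25 m.
- **Last checks:** The bracket looks flat and clear of all four walls. Both straight brackets appear unmoved in the top view. The gripper was empty, and the largest force I read at the end of a move was about 5 N.
- **What disagreed:**
  - The gripper read an opening of about 36 mm on the 40 mm wide bracket, though the hold was firm.
  - In the carry picture the leg tip sat about 6 pixels (2 mm) off where a level bracket should be, perhaps a slight droop of the base.
  - My first estimate of the box position was 3–5 mm off, which I corrected from the wrist view before lowering.

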